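# Tuck the flap of the dry-food case under its lip

## Robot

A 7-joint arm with a two-finger parallel gripper is mounted at the origin on the work surface. World frame = base frame: x ahead of the robot, y to its left, z up, the work surface at z = 0. Lengths are in m, angles in rad, forces in N, time in s.
With the tool pointing down it reaches from about 0.35 to 0.9 m from the base axis. Payload 8.1 kg.
Tool frame: the origin (TCP) lies at the very end of the fingers, on their centre line; the grasp point (between the pads) lies 19 mm behind it; x points along the fingers, y is the direction in which the jaws open and shut, and the axes are right-handed (so a half turn about x gives the same grasp; the last joint's range is limited). The gripper opens to 92 mm and grips with 3 to 60 N. Pads are 19 mm wide; open, the fingers measure 130 mm over their backs; the gripper's body (75 mm by 190 mm) begins 47 mm behind the grasp point.
Start: joints at [-1.399, 0.434, 0.025, 1.573, -0.012, 1.134, -0.075], TCP at [0.17, 0.602, 0.227] pointing down, gripper open.
Joint ranges: [-2.62, 2.62], [-0.44, 2.09], [-1.27, 1.32], [0.08, 2.57], [-1.32, 4.46], [0.12, 2], [-2.74, 2.74]. Speed limits (rad/s): [2.22, 2.22, 3.01, 3.01, 3.14, 3.14, 3.14].

## Interface

Orientations are given as a rotation vector (axis times angle).
In Python, from cell import arm gives the robot as it stands.
- The arm moves only by the tool servo_tool, never from a script. Its argument "plan" is a list of rows, each a list of 2 entries, a list of its own where there are three numbers: the shift along the world's x, y, z in cm, then the turn, a rotation vector about the world's x, y, z in degrees. A call has 1 to 12 rows; each row is the pose to reach, as a shift and turn from the pose measured when the call began; what a row does not reach only later rows make up. A row lasts 1/10 s, in which the tool goes at most 50 mm and 8.59 degrees, less where a joint would pass 70% of its speed; a pose out of reach is approached as far as the arm can. A call with a gripper value outside its range is refused whole. "grip" is the opening, from 0 (shut) to 1 (fully open), set as the call begins (left out, the last holds). The fingers move at their own pace and stop on an object; "squeeze" is the grip in N (left out, the last holds). Time passes only in rows, so rows that repeat a pose let the fingers close. It gives the time, the measured TCP pose, the force and the opening at its end, in the units of the state.
- arm.observe(): the state, without advancing time (a new reading comes with each control period).
- arm.get_image(name): name is "scene" or "top" or "wrist"; returns a dict with "frame" (400x640x3 uint8, blue, green, red), "fx", "fy", "cx", "cy" (pixels), "D" ([k1, k2, p1, p2, k3] as OpenCV has them; the pictures are not rectified), "position" and "rotation" of the camera in the world. Camera axes: x right, y down, z forward; pixel columns grow to the right and rows downward; lengths in m; the calibration is good to about 2 mm. A picture is of the moment at which its call begins. There is no depth.
- arm.sign_off(): hands the job in, once; it reports no verdict.
Trained networks look in a picture, given as the dict that the camera call returned (one of the last four; its "shot" number tells which), for a name from the list of things; names that differ only in an ending like _2 or _b are one class to them, and where a whole thing is asked for, a point or a joint stands for the part that bears it (a point fixed in the world has none). Each returns a list of dicts, best first, with "score" (0 to 1); they miss things now and then, are a little off and sometimes report something else, mostly with a low value. They report only what shows in the picture. A call takes as long as a camera call.
- arm.search_frame(picture, query): "at" ([column, row] in pixels, amid what is visible of it).
- arm.trace(picture, query): "pixels" (400x640 bool, what is visible of it) and "at" ([column, row] in pixels, amid what is visible of it).
The state is a dict: "clock": time; "joints": joint angles; "dq": joint speeds; "joint_efforts": joint torques, N m; "position": TCP position; "ee_rot": TCP orientation; "force": force on the tool from outside, world axes, zero at the start; "ft_torque": the same for the moment, N m; "width": opening from 0.0 (shut) to 1.0 (fully open).
Only numpy, scipy, OpenCV 4.12 (cv2) and the standard library are available. Lean on these libraries where they do the work, as an engineer would, in place of code of your own. Each camera call takes 0.05 s, during which the arm holds its last target.

## Task

Close the grey dry-food case on the ledge: with a fingertip fold its open flap over onto the case, press it down flat, and push it forward until its free edge is tucked fully beneath the overhanging lip and the flap stays down by itself; then let go and move clear. Touch and push only: do not lift or carry anything, keep the case standing where it is, and leave the other things on the ledge alone.

Things in the scene. Friction and masses are not known exactly. Their poses are not given: they have to be found in the camera images.
- case: Dry-food case of grey plastic, 124 (x) x 130 (y) x 50 mm high, open at the top, about 0.85 kg, standing loose on the ledge. Origin: centre of its underside; z up; x points from the hinge side to the lip side, and the hinge side is nearer the robot. A deck under the lip has its top at 50 mm.
- flap (a joint): Angle of the white plastic flap about its pin, rad: 0 = flat, closed, pointing along the case's +x; grows as it opens; 1.57 = upright, up to 2.1 = leaning back towards the robot. A light spring (0.045 N m when flat) lifts it to 0.6 to 1.1 rad whenever let go untucked; tucked, it rests up against the lip at about 0.05. It cannot pass through the lip: pushed forward before it is flat, it lands on top.
- hinge_slide (a joint): How far the hinge pin, with the flap, is pushed forward in its slots along the case's +x, m: 0 = back, 0.018 = fully forward (stop). It takes about 3 N to slide and stays where left. With the flap flat, its free edge is 5 mm short of the lip at 0, and 13 mm beneath the lip at 0.018.
- hinge (a point): Middle of the hinge pin, which lies parallel to the case's y; in the case's frame x = -50 mm plus the hinge_slide value, y = 0, z = 53 mm; axes as the case. The pin's ends sit in slotted ears of the case (y = +-58 to 63 mm, top 61 mm above the ledge).
- flap_edge (a point): Middle of the flap's free edge, on its outer face (on top when closed). Its x points from the pin to the free edge, z out of the outer face. The flap is a leaf 85 mm long from the pin, 110 mm wide along y and 3 mm thick; the outer face lies 1 mm off the plane through the pin.
- catch (a point): Foot of the catch on the flap's outer face, 46 mm from the pin, at mid-width: a raised cross rib 90 mm wide (along y) and 7 mm high, with an upright face towards the pin for a fingertip to push against, and a ramp towards the free edge that ends 64 mm from the pin. Same axes as flap_edge.
- lip_edge (a point): Middle of the lower edge of the lip's overhang, on the side facing the hinge (x = 40, y = 0, z = 59 mm in the case's frame; same axes). The lip is a hook, 70 mm wide along y: overhang x = 40 to 62 mm, underside 59 mm and top 63 mm above the ledge, with an upright behind it at x = 56 to 62 mm.
- food_tub: Bystander: red plastic food tub with a twist cap, 68 mm diameter, 85 mm high; origin: centre of its underside. Stands beside the case (left or right) or past its +x, +y corner, never on the hinge side; food_tub, drip_cup and jar may stand in each other's places.
- drip_cup: Bystander: open glass drip cup, 66 mm diameter, 75 mm high; origin: centre of its underside. Place as food_tub.
- jar: Bystander: amber glass jar with a steel cap, 58 mm diameter, 70 mm high; origin: centre of its underside. Place as food_tub.
- spoon: Bystander: stainless spoon 170 mm long, about 20 mm high, lying flat; origin: under its middle.
- cave: Bystander: smooth grey stone-look ceramic cave, a half-round arch 100 mm long, 114 mm wide, 60 mm high; origin: centre of its underside.
- turntable: Bystander: clear acrylic lazy-Susan turntable, 210 mm diameter, 21 mm high, beyond the case; origin: centre of its underside.
- dropper: Bystander: white bottle, 40 mm diameter, 90 mm high, standing on the turntable; origin: centre of its underside.

How it is judged:
On the way:
1. the flap is folded down below the height of the lip with its edge not yet far beneath it (value of joint flap below 0.1 rad and value of joint hinge_slide below 0.012 m), for 0.02 s.
At the end, for the whole second after the job is handed in: The flap lies down (below 0.085 rad) with its free edge beneath the lip by at least 7 mm (hinge_slide above 13 mm of its 18 mm) and stays so untouched; the case stands flat and at rest within 30 mm of where it was; every other thing is within 25 mm of where it was (value of joint flap below 0.085 rad and value of joint hinge_slide above 0.013 m and x of flap_edge in the frame of lip_edge above 0.007 m and z of flap_edge in the frame of lip_edge below 0.0025 m and angle between case's own z axis and vertical below 0.04 rad and height (world z) of case below 0.004 m and linear speed of case below 0.02 m/s and distance of each of food_tub, drip_cup, jar, spoon, cave, turntable, dropper from where it was at the start of the episode below 0.025 m and distance of case from where it was at the start of the episode below 0.03 m).
It fails at once if the case is lifted or tipped (height (world z) of case above 0.01 m or angle between case's own z axis and vertical above 0.15 rad).
It fails at once if the case is pushed or carried more than 30 mm from its place (distance of case from where it was at the start of the episode above 0.03 m).
It fails at once if another thing is lifted, knocked or moved more than 25 mm (distance of any of food_tub, drip_cup, jar, spoon, cave, turntable, dropper from where it was at the start of the episode above 0.025 m).
It also fails if it takes over 38 s, if anything falls off the work surface, if the arm or the gripper's body presses on something with over 40 N, if the wrist force passes 120 N, or if a joint passes its speed limit or range.

## Working session

There is one attempt and no reset: what is moved stays moved. The work goes in short steps, Python scripts to look and compute and a tool call to move; the robot and the scene stay as the last step left them, time stands still between calls to the robot, and variables do not carry over. Pictures are saved under pics/ and viewed, and the job is handed in when it is done.

Besides the shell and the picture viewer there is one more tool, called after "Request:" in YAML: its name, and indented under it one key for each argument. servo_tool: Moves the arm, as the interface text tells. Its arguments: {"type":"object","properties":{"plan":{"type":"array","items":{"type":"array"}},"grip":{"type":"number"},"squeeze":{"type":"number"}},"required":["plan"]}

```bash
ls; mkdir -p pics
python3 - <<'E'
from cell import arm
import cv2,numpy as np
s=arm.observe();print({k:np.round(v,3).tolist() for k,v in s.items()})
for n in("scene","top"):
    p=arm.get_image(n);cv2.imwrite(f"pics/{n}0.png",p["frame"])
    print(n,p["shot"],p["fx"],p["cx"],p["cy"],p["D"],np.round(p["position"],3),np.round(p["rotation"],3).tolist())
    for q in["case","flap","hinge","flap_edge","catch","lip_edge","food_tub","drip_cup","jar"]:
        r=arm.search_frame(p,q);print(q,[(np.round(d["at"],1).tolist(),round(d["score"],2)) for d in r[:2]])
E
```

```text
pics
{'clock': 0.0, 'joints': [-1.399, 0.435, 0.025, 1.574, -0.012, 1.134, -0.075], 'dq': [-0.0, 0.001, -0.0, -0.001, 0.001, -0.001, -0.001], 'joint_efforts': [0.0, -66.786, 0.985, -31.445, -0.061, 0.043, 0.0], 'position': [0.17, 0.601, 0.226], 'ee_rot': [0.215, 1.56, -0.217], 'force': [-0.761, 0.131, -0.474], 'ft_torque': [-0.009, 0.012, 0.052], 'width': 1.0}
scene 1 441.3134820371206 320.0330781227003 201.29996364083178 [-0.12580355  0.          0.          0.          0.        ] [1.252 0.492 0.71 ] [-1.148, -2.239, 1.062]
case [([342.8, 205.6], 0.6)]
flap [([344.3, 174.9], 0.65)]
hinge [([345.5, 175.3], 0.7)]
flap_edge [([343.1, 175.7], 0.98)]
catch [([345.9, 179.9], 0.96)]
lip_edge [([340.2, 201.3], 0.92)]
food_tub [([281.7, 210.7], 0.82), ([232.8, 211.0], 0.68)]
drip_cup [([414.6, 252.2], 0.98), ([341.7, 204.7], 0.35)]
jar [([401.0, 222.7], 0.59)]
top 2 497.32803530258275 314.20587350227123 207.62072248979425 [-0.16088026  0.          0.          0.          0.        ] [0.406 0.035 1.21 ] [-2.128, 2.144, -0.154]
case [([300.0, 222.0], 0.84)]
flap [([314.4, 237.3], 0.73)]
hinge [([317.3, 235.7], 0.59), ([316.9, 234.7], 0.38)]
flap_edge [([310.7, 236.4], 0.61)]
catch [([316.1, 238.0], 0.68)]
lip_edge [([303.1, 221.7], 0.79)]
food_tub [([347.6, 179.6], 0.75), ([300.3, 220.2], 0.64)]
drip_cup [([213.8, 205.6], 0.9)]
jar [([245.2, 245.5], 0.85), ([272.9, 150.1], 0.59)]
```

View pics/scene0.png

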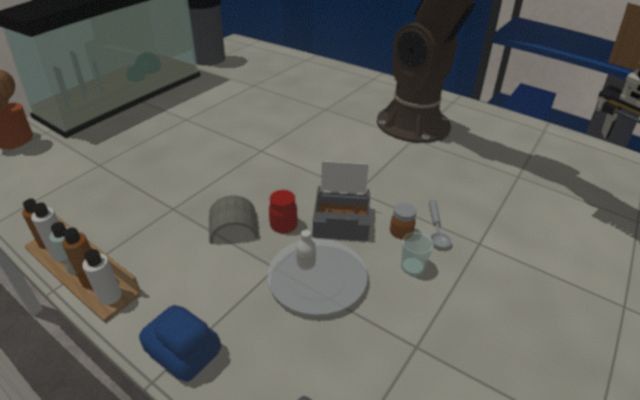

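View pics/top0.png

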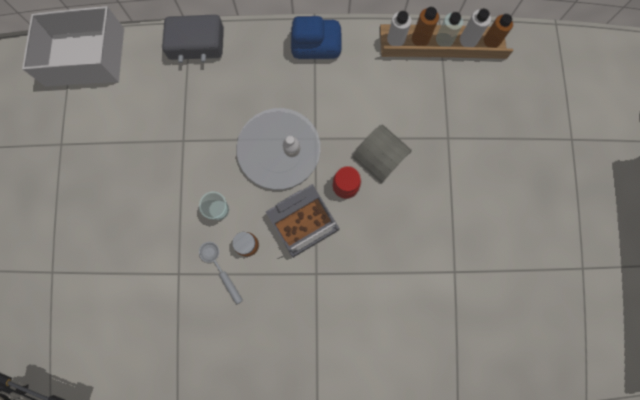

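Run:
```python
import cv2
a=cv2.imread("pics/scene0.png")[130:290,220:460];cv2.imwrite("pics/scene0z.png",cv2.resize(a,None,fx=3.3,fy=3.3,interpolation=cv2.INTER_CUBIC))
a=cv2.imread("pics/top0.png")[150:300,220:400];cv2.imwrite("pics/top0z.png",cv2.resize(a,None,fx=4,fy=4,interpolation=cv2.INTER_CUBIC))
```

```text
(no output)
```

View pics/scene0z.png

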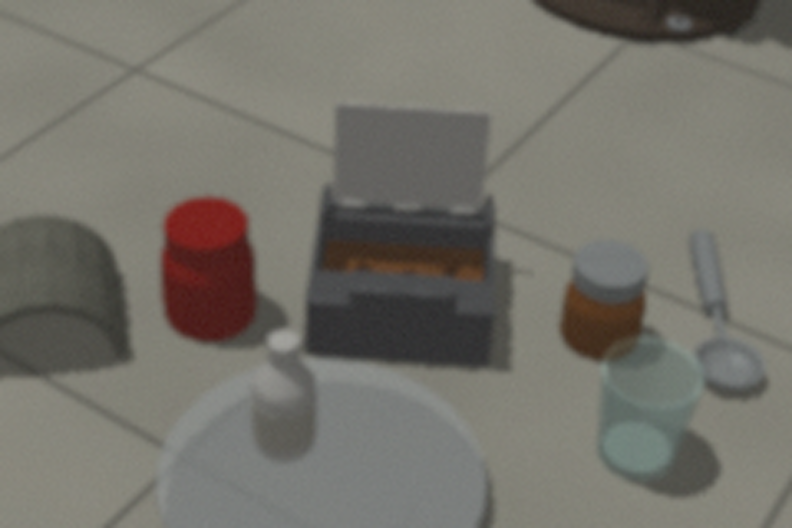

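View pics/top0z.png

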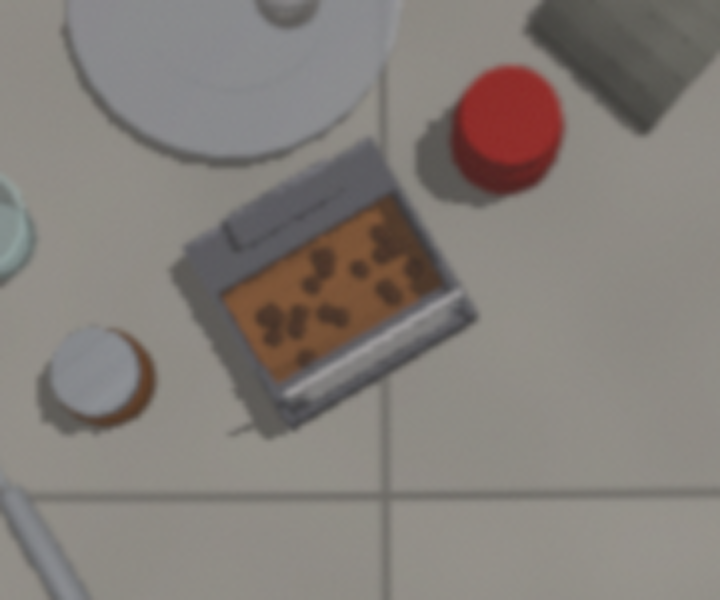

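The scene view shows the white flap about upright (centre ~(344,176)) with its hinge on the robot side. The top view shows the case corners at about (313,185), (266,211), (339,229) and (293,257). I'll fit the case pose from these.

```bash
cat > h.py <<'E'
import numpy as np,cv2
from scipy.spatial.transform import Rotation as R
from scipy.optimize import least_squares
def RM(p):
    r=np.asarray(p["rotation"],float); return r if r.shape==(3,3) else R.from_rotvec(r).as_matrix()
def proj(p,X):
    X=np.atleast_2d(X); Rc=RM(p).T; t=-Rc@np.asarray(p["position"])
    K=np.array([[p["fx"],0,p["cx"]],[0,p["fy"],p["cy"]],[0,0,1.]])
    return cv2.projectPoints(X.astype(float),cv2.Rodrigues(Rc)[0],t,K,np.asarray(p["D"],float))[0].reshape(-1,2)
def ray(p,uv,z):
    K=np.array([[p["fx"],0,p["cx"]],[0,p["fy"],p["cy"]],[0,0,1.]])
    n=cv2.undistortPoints(np.array([[uv]],float),K,np.asarray(p["D"],float))[0,0]
    d=RM(p)@np.array([n[0],n[1],1]);c=np.asarray(p["position"]);return c+d*(z-c[2])/d[2]
def case2w(q,X):
    X=np.atleast_2d(X);c,s=np.cos(q[2]),np.sin(q[2])
    return np.c_[q[0]+c*X[:,0]-s*X[:,1],q[1]+s*X[:,0]+c*X[:,1],X[:,2]]
def flap(a,r,y,h,sl=0):  # point r along flap, h off outer plane, in case frame
    # closed: dir +x, outer normal +z ; opened by a: dir=(cos a,0,sin a), normal=(-sin a,0,cos a)
    return [-.05+sl+r*np.cos(a)-h*np.sin(a),y,.053+r*np.sin(a)+h*np.cos(a)]
E
python3 - <<'E'
from cell import arm
from h import *
S=arm.get_image("scene");T=arm.get_image("top")
tz=lambda a,b:(220+a/4-.4,150+b/4-.4); sz=lambda a,b:(220+a/3.3-.35,130+b/3.3-.35)
B=[(T,[.062,-.065,.05],tz(372,140)),(T,[.062,.065,.05],tz(186,243)),(T,[-.062,-.065,.055],tz(475,315)),(T,[-.062,.065,.055],tz(293,428)),
(S,[.062,.065,0],sz(493,362)),(S,[.062,-.065,0],sz(306,352))]
F=[([.085,.055],sz(488,115)),([.085,-.055],sz(338,106))]
def f(q):
    r=[proj(p,case2w(q,[X]))[0]-uv for p,X,uv in B]
    r+=[proj(S,case2w(q,[flap(q[3],a[0],a[1],.0)]))[0]-uv for a,uv in F]
    return np.ravel(r)
c=ray(T,(300,222),.05)
best=min((least_squares(f,[c[0],c[1],y,1.6]) for y in np.arange(-3,3,.7)),key=lambda o:o.cost)
print(best.x,best.cost,best.fun.reshape(-1,2).round(1).tolist())
q=best.x
for n,X in dict(hinge=[-.05,0,.053],edge=flap(q[3],.085,0,.001),lip=[.04,0,.059],catch=flap(q[3],.046,0,.001)).items():
    w=case2w(q,[X]);print(n,w.round(4),proj(S,w).round(1),proj(T,w).round(1))
for n,uv in dict(tub=(347.6,179.6)).items(): print(n,ray(T,uv,.085))
print('jar',ray(T,(244,244),.07),'cup',ray(T,(214,206),.06),'drop',ray(T,(291,143),.09))
print(arm.observe()["clock"], R.from_rotvec(arm.observe()["ee_rot"]).as_matrix().round(3).tolist())
E
```

```text
[0.55725501 0.074846   0.53202985 1.5362208 ] 4.851801077641635 [[0.1, -0.6], [-0.7, 1.5], [1.5, -0.1], [-0.9, 0.2], [-1.0, 1.0], [-0.0, 0.2], [1.1, 0.0], [-0.7, -0.1]]
hinge [[0.5142 0.0495 0.053 ]] [[343.3 191.3]] [[313.3 238.2]]
edge [[0.5158 0.0505 0.138 ]] [[345.  162.8]] [[312.4 233.8]]
lip [[0.5917 0.0951 0.059 ]] [[341.7 213.1]] [[293.6 205.1]]
catch [[0.5147 0.0498 0.099 ]] [[344.2 176.1]] [[312.9 236.1]]
tub [ 0.64623918 -0.03098544  0.085     ]
jar [0.50008531 0.20928383 0.07      ] cup [0.59106056 0.28359052 0.06      ] drop [0.7337068  0.09975199 0.09      ]
1.1 [[0.0, 0.271, 0.962], [0.0, 0.962, -0.271], [-1.0, 0.0, 0.0]]
```

Request:
servo_tool:
  plan:
    - [[2.6,-4.7,0],[0,0,4]]
    - [[5.2,-9.4,0],[0,0,8]]
    - [[7.8,-14.1,0],[0,0,12]]
    - [[10.4,-18.8,0],[0,0,16]]
    - [[13,-23.5,0],[0,0,20]]
    - [[15.6,-28.2,0],[0,0,24]]
    - [[18.2,-32.9,0],[0,0,28]]
    - [[20.8,-37.6,0],[0,0,32]]
    - [[23.4,-42.3,0],[0,0,36]]
    - [[26,-47,0],[0,0,40]]
    - [[28.6,-51.7,0],[0,0,44]]
    - [[31.2,-56.4,0],[0,0,46.2]]
  grip: 0
  squeeze: 20

```text
clock: 2.3
position: [0.4608, 0.0747, 0.2272]
ee_rot: [-0.419, 1.529, 0.419]
force: [1.6, 0.3, 0.0]
width: 0.022
```

```bash
cat > st.py <<'E'
from cell import arm
from h import *
import sys
q=[0.55726,0.07485,0.53203]
def st():
    s=arm.observe();p=s["position"];c,sn=np.cos(q[2]),np.sin(q[2])
    d=p[:2]-np.array(q[:2]);f=np.asarray(s["force"])
    print("t",s["clock"],"pos",np.round(p,4),"case mm",np.round([1e3*(c*d[0]+sn*d[1]),1e3*(-sn*d[0]+c*d[1]),p[2]*1e3],1),"F case",np.round([c*f[0]+sn*f[1],-sn*f[0]+c*f[1],f[2]],2),"w",round(s["width"],3))
    print(R.from_rotvec(s["ee_rot"]).as_matrix().round(3).tolist())
def pic(n,cam,box=None,k=3):
    p=arm.get_image(cam);a=p["frame"]
    if box: a=cv2.resize(a[box[1]:box[3],box[0]:box[2]],None,fx=k,fy=k,interpolation=cv2.INTER_CUBIC)
    cv2.imwrite(f"pics/{n}.png",a);return p
E
python3 - <<'E'
from st import *
st();pic("s1","scene",(220,100,460,290));pic("w1","wrist")
E
```

```text
t 2.3 pos [0.4608 0.0747 0.2272] case mm [-83.2  48.8 227.2] F case [ 1.54 -0.58  0.02] w 0.022
[[0.001, -0.509, 0.861], [0.001, 0.861, 0.509], [-1.0, -0.0, 0.001]]
```

View pics/s1.png

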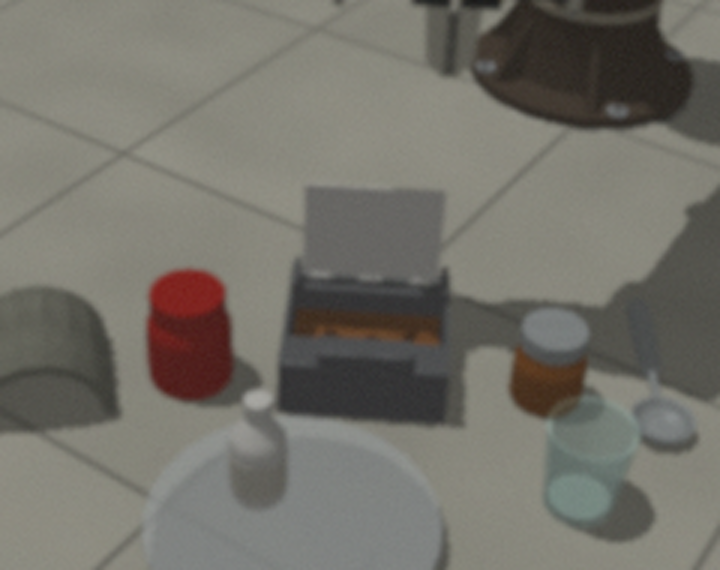

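View pics/w1.png

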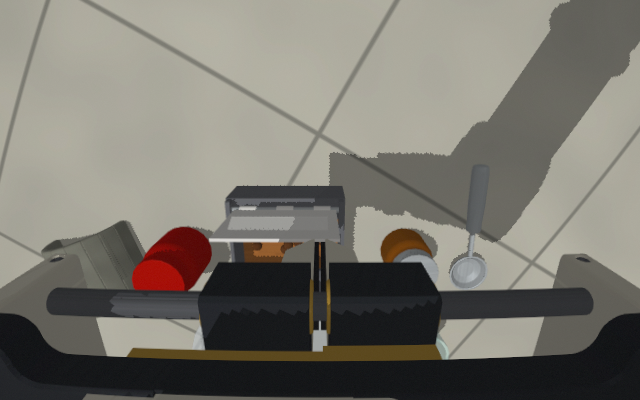

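Request:
servo_tool:
  plan:
    - [[1.2,-2.1,0],[0,0,0]]
    - [[2.5,-4.2,0],[0,0,0]]
    - [[2.5,-4.2,-3],[0,0,0]]
    - [[2.5,-4.2,-6],[0,0,0]]
    - [[2.5,-4.2,-9],[0,0,0]]
    - [[2.5,-4.2,-11.5],[0,0,0]]
    - [[2.5,-4.2,-13.2],[0,0,0]]
    - [[2.5,-4.2,-13.5],[0,0,0]]
    - [[2.5,-4.2,-13.5],[0,0,0]]

```text
clock: 3.3
position: [0.4876, 0.0281, 0.0922]
ee_rot: [-0.412, 1.531, 0.408]
force: [0.2, -0.6, 0.5]
width: 0.003
```

Run:
```python
from st import *
st();pic("s2","scene",(250,100,450,260),4);pic("w2","wrist")
```

```text
t 3.3 pos [0.4876 0.0281 0.0922] case mm [-83.8  -4.9  92.2] F case [-0.14 -0.64  0.46] w 0.003
[[0.002, -0.5, 0.866], [-0.002, 0.866, 0.5], [-1.0, -0.003, 0.0]]
```

View pics/s2.png

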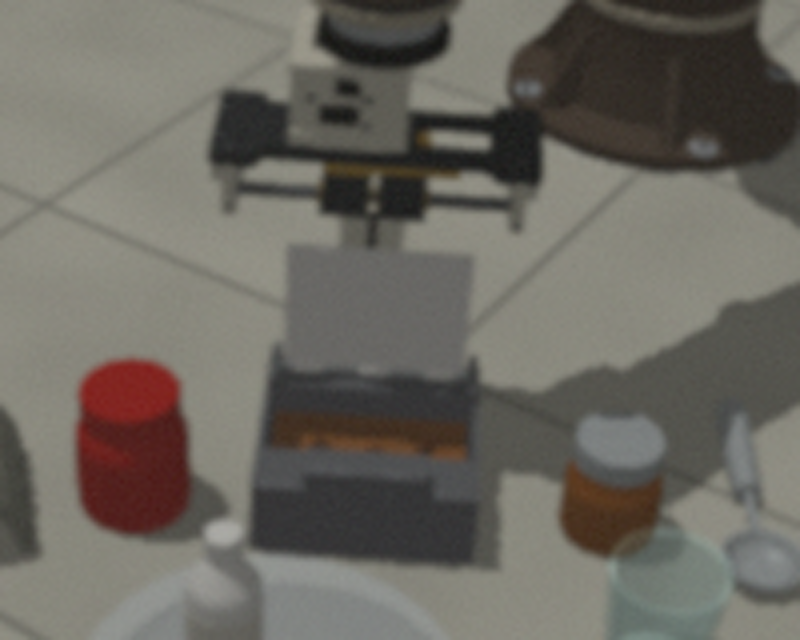

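View pics/w2.png

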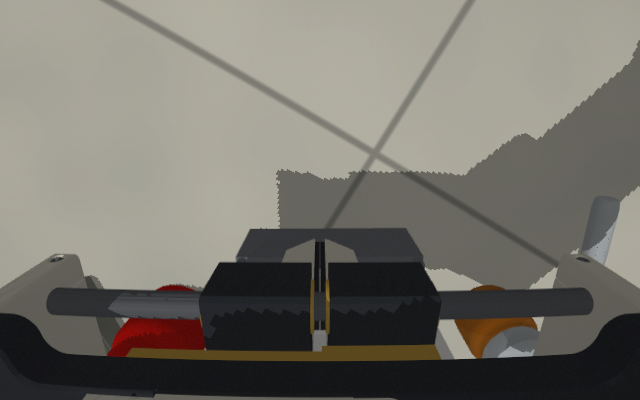

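Request:
servo_tool:
  plan:
    - [[0.9,0.5,-0.1],[0,0,0]]
    - [[1.7,1.0,-0.2],[0,0,0]]
    - [[2.2,1.3,-0.2],[0,0,0]]
    - [[2.6,1.5,-0.3],[0,0,0]]
    - [[2.9,1.7,-0.4],[0,0,0]]
    - [[3.3,1.9,-0.5],[0,0,0]]
    - [[3.6,2.1,-0.7],[0,0,0]]
    - [[3.9,2.3,-0.9],[0,0,0]]
    - [[4.2,2.5,-1.1],[0,0,0]]
    - [[4.5,2.7,-1.4],[0,0,0]]
    - [[4.5,2.7,-1.4],[0,0,0]]

```text
clock: 4.5
position: [0.5336, 0.0554, 0.0787]
ee_rot: [-0.412, 1.529, 0.408]
force: [-1.5, 1.1, -0.0]
width: 0.001
```

Run:
```python
from st import *
st();pic("s3","scene",(250,100,450,260),4)
```

```text
t 4.5 pos [0.5336 0.0554 0.0787] case mm [-30.3  -4.8  78.7] F case [-0.72  1.65 -0.03] w 0.001
[[0.003, -0.5, 0.866], [-0.002, 0.866, 0.5], [-1.0, -0.003, 0.002]]
```

View pics/s3.png

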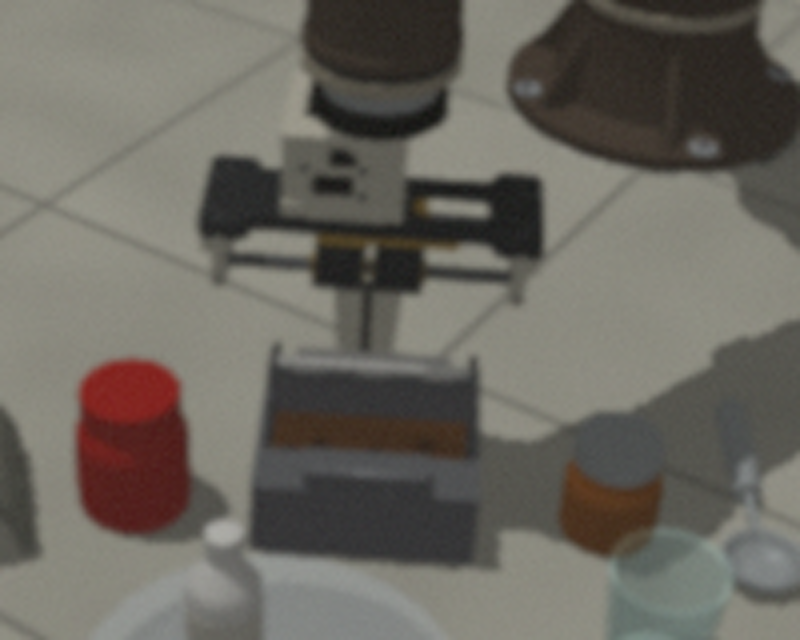

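Request:
servo_tool:
  plan:
    - [[0.2,0.1,-0.4],[0,0,0]]
    - [[0.4,0.2,-0.8],[0,0,0]]
    - [[0.5,0.3,-1.2],[0,0,0]]
    - [[0.6,0.4,-1.6],[0,0,0]]
    - [[0.7,0.4,-2.0],[0,0,0]]
    - [[0.7,0.4,-2.2],[0,0,0]]
    - [[0.7,0.4,-2.4],[0,0,0]]
    - [[0.7,0.4,-2.4],[0,0,0]]

```text
clock: 5.35
position: [0.5403, 0.0592, 0.0547]
ee_rot: [-0.412, 1.529, 0.408]
force: [0.2, 0.7, 0.4]
width: 0.005
```

Run:
```python
from st import *
st();pic("s4","scene",(250,100,450,260),4)
```

```text
t 5.35 pos [0.5403 0.0592 0.0547] case mm [-22.5  -4.9  54.7] F case [0.54 0.5  0.42] w 0.005
[[0.003, -0.5, 0.866], [-0.002, 0.866, 0.5], [-1.0, -0.003, 0.002]]
```

View pics/s4.png

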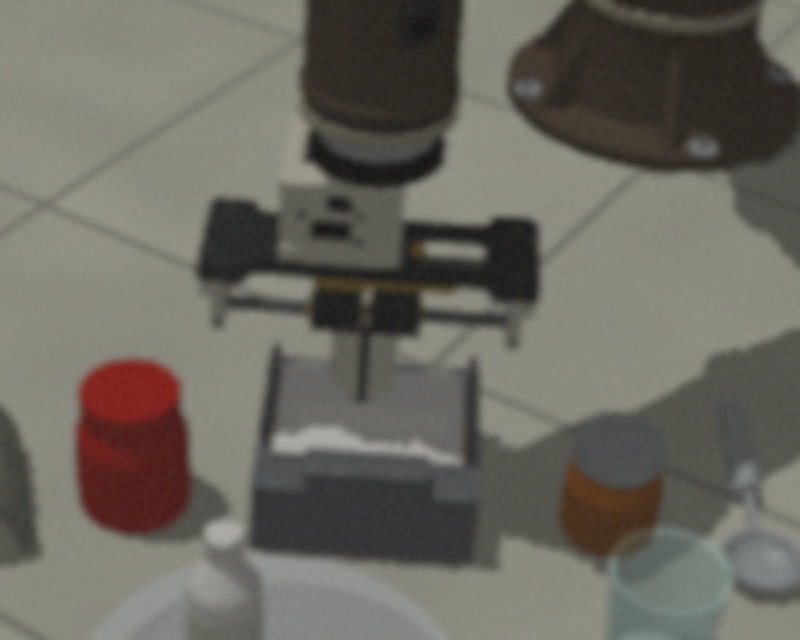

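Request:
servo_tool:
  plan:
    - [[0,0,-0.1],[0,0,0]]
    - [[0,0,-0.2],[0,0,0]]
    - [[0,0,-0.2],[0,0,0]]

```text
clock: 5.7
position: [0.5407, 0.0593, 0.0539]
ee_rot: [-0.412, 1.528, 0.408]
force: [-3.8, -0.7, 13.3]
width: 0.005
```

Request:
servo_tool:
  plan:
    - [[0.26,0.15,-0.1],[0,0,0]]
    - [[0.52,0.3,-0.1],[0,0,0]]
    - [[0.7,0.4,-0.1],[0,0,0]]
    - [[0.86,0.5,-0.1],[0,0,0]]
    - [[1.0,0.6,-0.1],[0,0,0]]

```text
clock: 6.2
position: [0.5508, 0.0653, 0.0539]
ee_rot: [-0.412, 1.527, 0.408]
force: [-4.0, -0.5, 13.8]
width: 0.006
```

Run:
```python
from st import *
st();pic("s5","scene",(270,140,430,260),5)
```

```text
t 6.2 pos [0.5508 0.0653 0.0539] case mm [-10.5  -5.   53.9] F case [-3.72  1.6  13.81] w 0.006
[[0.005, -0.5, 0.866], [-0.001, 0.866, 0.5], [-1.0, -0.003, 0.003]]
```

View pics/s5.png

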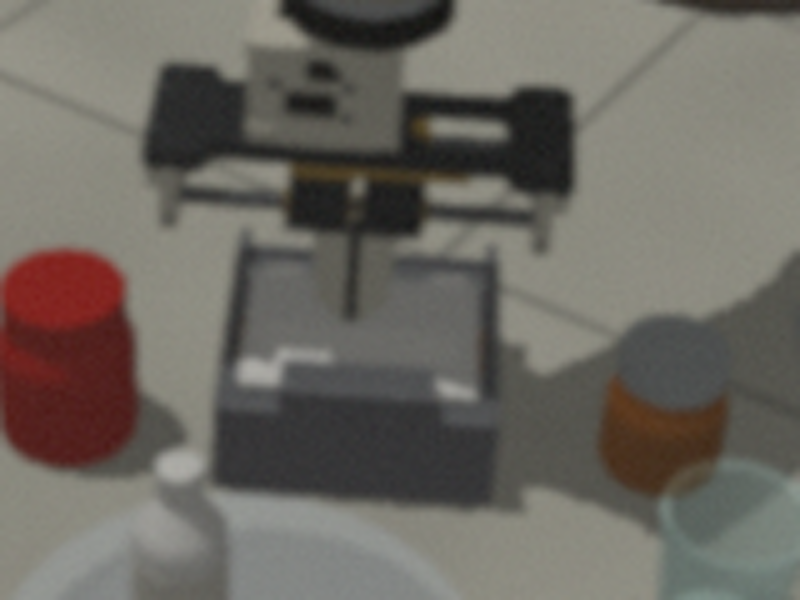

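Request:
servo_tool:
  plan:
    - [[0.2,0.12,-0.1],[0,0,0]]
    - [[0.4,0.24,-0.1],[0,0,0]]
    - [[0.6,0.35,-0.1],[0,0,0]]
    - [[0.8,0.47,-0.1],[0,0,0]]
    - [[0.9,0.53,-0.1],[0,0,0]]

```text
clock: 6.75
position: [0.5563, 0.0685, 0.0537]
ee_rot: [-0.411, 1.535, 0.408]
force: [-19.1, -8.1, 31.4]
width: 0.003
```

Run:
```python
from st import *
st();pic("s6","scene",(270,140,430,260),5)
```

```text
t 6.75 pos [0.5563 0.0685 0.0537] case mm [-4.1 -5.  53.7] F case [-20.55   2.67  31.42] w 0.003
[[-0.002, -0.499, 0.867], [-0.003, 0.867, 0.499], [-1.0, -0.001, -0.003]]
```

View pics/s6.png

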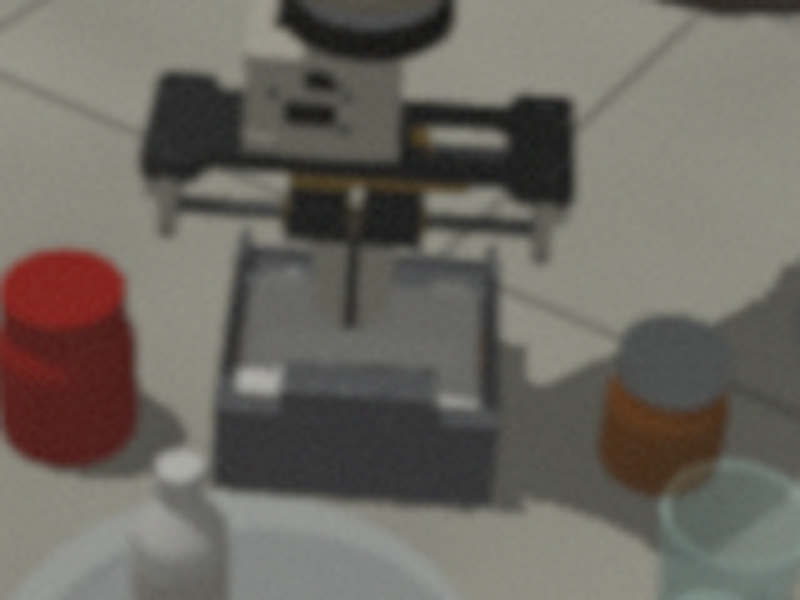

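Run:
```python
from st import *
p=arm.get_image("scene")
for sl in(.008,.013,.018):
  for y in(.055,-.055):
    w=case2w(q,[flap(0,.085,y,.001,sl)]);print(sl,y,((proj(p,w)[0]-[270,140])*5).round(0))
for X in([.062,.065,0],[.062,-.065,0],[.04,.035,.063],[.04,-.035,.063]):
    print(X,((proj(p,case2w(q,[X]))[0]-[270,140])*5).round(0))
```

```text
0.008 0.055 [478. 386.]
0.008 -0.055 [238. 370.]
0.013 0.055 [478. 393.]
0.013 -0.055 [237. 377.]
0.018 0.055 [478. 400.]
0.018 -0.055 [236. 384.]
[0.062, 0.065, 0] [490. 502.]
[0.062, -0.065, 0] [212. 483.]
[0.04, 0.035, 0.063] [436. 364.]
[0.04, -0.035, 0.063] [282. 354.]
```

Request:
servo_tool:
  plan:
    - [[0.05,0.03,0.05],[0,0,0]]
    - [[0,0,0.2],[0,0,0]]
    - [[0,0,0.6],[0,0,0]]
    - [[-0.1,-0.05,1.5],[0,0,0]]
    - [[-0.2,-0.1,4],[0,0,0]]
    - [[-1,-0.6,8],[0,0,0]]
    - [[-4,-2.4,11],[0,0,0]]
    - [[-8,-4.8,12],[0,0,0]]
    - [[-11,-6,12],[0,0,0]]
    - [[-11,-6,12],[0,0,0]]

```text
clock: 7.85
position: [0.4425, 0.0066, 0.1744]
ee_rot: [-0.408, 1.536, 0.406]
force: [0.1, 0.7, -0.3]
width: 0.006
```

Run:
```python
from st import *
st();pic("s7","scene",(270,140,430,260),5);pic("t7","top",(220,130,380,250),5)
```

```text
t 7.85 pos [0.4425 0.0066 0.1744] case mm [-133.5   -0.6  174.4] F case [ 0.44  0.52 -0.34] w 0.006
[[-0.003, -0.496, 0.868], [-0.002, 0.868, 0.496], [-1.0, -0.0, -0.004]]
```

View pics/s7.png

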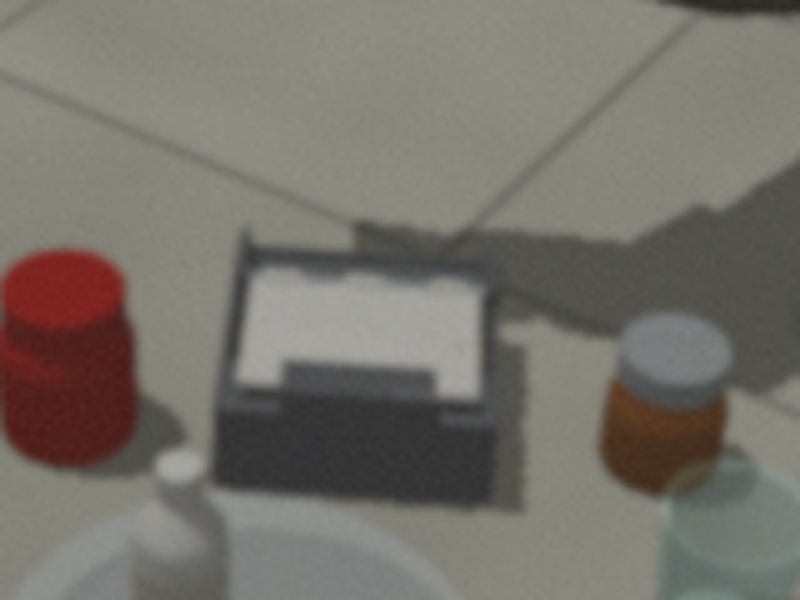

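View pics/t7.png

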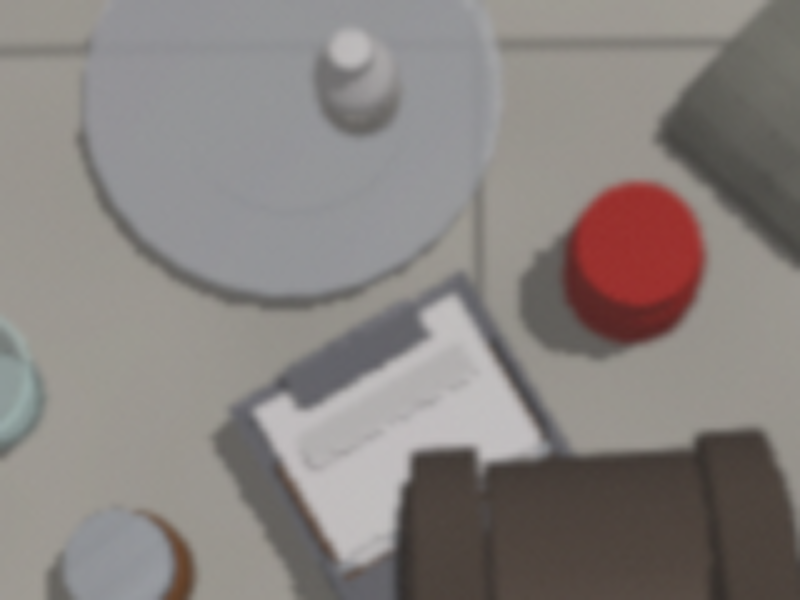

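Run:
```python
from st import *
p=pic("t8","top",(220,130,380,250),5)
for sl in(.010,.013,.018):
  for y in(.055,-.055): print(sl,y,((proj(p,case2w(q,[flap(.05,.085,y,.001,sl)]))[0]-[220,130])*5+2).round(0), "catch",((proj(p,case2w(q,[flap(.05,.046,y*.045/.055,.001,sl)]))[0]-[220,130])*5+2).round(0))
for X in([.062,.065,.05],[.062,-.065,.05],[.04,.035,.063],[.04,-.035,.063]): print(X,((proj(p,case2w(q,[X]))[0]-[220,130])*5+2).round(0))
s=pic("s8","scene")
for sl in(.013,.018):
  for y in(.055,-.055): print(sl,y,((proj(s,case2w(q,[flap(.05,.085,y,.001,sl)]))[0]-[270,140])*5+2).round(0))
```

```text
0.01 0.055 [264. 429.] catch [325. 489.]
0.01 -0.055 [465. 310.] catch [490. 391.]
0.013 0.055 [261. 423.] catch [321. 484.]
0.013 -0.055 [462. 304.] catch [486. 386.]
0.018 0.055 [255. 414.] catch [316. 475.]
0.018 -0.055 [457. 296.] catch [481. 377.]
[0.062, 0.065, 0.05] [229. 411.]
[0.062, -0.065, 0.05] [465. 272.]
[0.04, 0.035, 0.063] [305. 414.]
[0.04, -0.035, 0.063] [434. 338.]
0.013 0.055 [481. 388.]
0.013 -0.055 [239. 372.]
0.018 0.055 [481. 395.]
0.018 -0.055 [238. 379.]
```

The flap edge is at about (255,408) and (455,293) in the top crop, and the catch at about (312,470). Both match hinge_slide ≈ 18 mm. The case corners and the other things are where they were, so I'm handing in.

```bash
python3 -c "
from cell import arm
print(arm.sign_off())"
```

```text
the job is handed in; nothing more can be done
None
```

The flap is closed and tucked under the lip, and it stayed down by itself after I lifted off. I handed the job in at about 8 s of the 38 s; the sign-off reports no verdict.

- **Folding:** with the gripper shut, I pushed the flap over from the hinge side and pressed it flat. The tip met it at z ≈ 54 mm with about 13 N, and only then did I push forward.
- **Pushing:** I pushed about 18 mm against the catch, until the forward force rose to about 20 N, with about 31 N pressing down. I took that as the stop, then lifted off and moved clear. The peak force was well under the wrist limit.
- **Last checks:** after I let go, the flap edge and catch in the top picture matched a hinge_slide of about 18 mm and a flap angle near 0.05 rad, to within about 1 pixel (roughly 2 mm).
- **Disagreement:** the flap edge in the scene picture sat about 1 pixel off the same prediction, on the side of being further forward.
- **Other things:** the case was within about a pixel of its fitted place. The food tub, jar, turntable and dropper looked unmoved in the last pictures. The drip cup and cave were only partly in view and the spoon was outside the crops, but the arm never came near any of them.

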